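Lengthen the oven scraper by one hole

TASK

The oven scraper with the telescopic handle has to reach deeper into the oven. Lay it in the bench rest, with the scraper head just beyond the slotted stop, and let go of it; then take it again by the two spring pins, squeeze both flush and draw the sleeve away from the head until the pins spring out of the next hole. Leave the lengthened scraper lying in the rest, and leave the other things on the bench where they are.

Things in the scene. Friction and masses are not known exactly. Their poses are not given: they have to be found in the camera images.
- scraper_neck (a point): Oven scraper: loose tool, about 0.4 kg, lying flat. Axes: x along the handle to the head, y across, z up. Point on the handle's axis on the bare dark steel shaft (20 x 20 mm), near the balance point; pick it up here. Axis 13 mm up when lying on the bench. Bare shaft from x = -42 mm (sleeve end, short setting) to +65 mm (back of head).
- scraper_head (a point): Centre of the scraper's black crossbar head, 78 mm ahead (+x) of scraper_neck; 25 mm along x, 100 mm wide, 26 mm high, with a thin blade reaching 46 mm ahead of this point. Same axes as scraper_neck.
- scraper_pins (a point): On the handle's axis half-way between its two spring pins, 105 mm behind (-x) scraper_neck, same axes. Brass domes, 10 mm across, one on each side (+y, -y), half-way up, fixed lengthwise to the inner shaft. Each stands 4.5 mm proud of the sleeve (35 mm over both) and locks it. A pinch from above across both brings them flush; about 3 N each.
- sleeve_mid (a point): Centre of the aluminium sleeve on the handle: square, 26 x 26 mm outside, wall 1.5 mm, 183 mm long plus a 14 mm black end cap, short setting: 28.5 mm behind scraper_pins. Axes as scraper_neck. Three pairs of 12 mm square holes in its sides, 45 mm apart; the pins start in the middle pair; the next pair is the one nearer the head.
- sleeve (a joint): How far the sleeve is drawn out, m: 0 at start, grows away from the head (-x), 0.045 = next hole; range -0.05 to 0.062. Keep pins squeezed flush (30 to 50 N) and draw with about 15 N: the hole edges push them under the wall, and they spring out alone at the next hole and lock. The whole scraper slides along unless the stop holds its head.
- pin_left (a joint): How far the pin on the scraper's +y side is pressed in, m: 0 fully out, 0.0045 flush with the sleeve's side, about 0.006 under the sleeve's wall. Spring: 1 N at 0, plus 0.4 N per mm.
- pin_right (a joint): The same for the pin on the scraper's -y side.
- rest_slot (a point): Bench rest, white, fixed; axes: x along it from saddle to slotted stop, y across, z up. Point in mid-slot on the stop's outer (+x) face, 50 mm over the bench, where the seated scraper's axis lies. Stop 10 mm thick (to x = -10), 60 mm wide, lips 20 mm above the point. Slot 30 mm wide, flared and open at the top, floor 10 mm below the point.
- rest_seat (a point): Point on the rest's centre line 65 mm behind (-x) rest_slot, 50 mm over the bench: scraper_neck is here when the shaft lies in the slot, axes alike, and the head, too wide to pass, touches the stop's +x face. The head may be up to 30 mm beyond the stop. Under the tool here is only the rest's base (285 x 60 x 8 mm).
- rest_saddle (a point): Middle of the rest's saddle, 253 mm behind (-x) rest_slot, 50 mm over the bench. 10 mm thick; channel 42 mm wide, open at the top, floor 13 mm below this point, carries the sleeve; cheeks end 3 mm above this point.
- mug: The white mug, a bystander to be left in place; origin at its base.
- brush: The pastry brush, a bystander to be left in place; origin at its base.
- bowl: The steel bowl, a bystander to be left in place; origin at its base.
- jar: The amber jar, a bystander to be left in place; origin at its base.
- heart: The loose gingerbread heart, a bystander to be left in place; origin at its base.
- cutter: The round steel cutter, a bystander to be left in place; origin at its base.

How it is judged:
On the way:
1. the scraper lies in the rest, head beyond the stop, let go of, still at the short setting with its pins out (x of scraper_neck in the frame of rest_slot between -0.07 and -0.035 m and y of scraper_neck in the frame of rest_slot between -0.012 and 0.012 m and z of scraper_neck in the frame of rest_slot between -0.007 and 0.007 m and y of scraper_pins in the frame of rest_slot between -0.015 and 0.015 m and z of scraper_pins in the frame of rest_slot between -0.008 and 0.008 m and value of joint sleeve between -0.004 and 0.004 m and value of joint each of pin_left, pin_right below 0.0015 m and contact force between the fingers and scraper below 0.05 N and linear speed of scraper below 0.02 m/s), for 0.2 s.
At the end, for the whole second after the job is handed in: The scraper lies still in the rest (shaft down in the slot, sleeve down in the saddle, within 7 to 8 mm in height; head beyond the stop, within 30 mm of it), its sleeve one hole longer (45 mm, within 4 mm), both pins sprung fully out (within 1.5 mm), and nothing holds it (x of scraper_neck in the frame of rest_slot between -0.07 and -0.035 m and y of scraper_neck in the frame of rest_slot between -0.012 and 0.012 m and z of scraper_neck in the frame of rest_slot between -0.007 and 0.007 m and y of scraper_pins in the frame of rest_slot between -0.015 and 0.015 m and z of scraper_pins in the frame of rest_slot between -0.008 and 0.008 m and value of joint sleeve between 0.041 and 0.049 m and value of joint each of pin_left, pin_right below 0.0015 m and contact force between the fingers and scraper below 0.05 N and linear speed of scraper below 0.02 m/s); the robot touches nothing.
It fails at once if another loose thing on the bench is moved by more than 30 mm (distance of any of mug, brush, bowl, jar, heart, cutter from where it was at the start of the episode above 0.03 m).
It also fails if it takes over 48 s, if anything falls off the work surface, if the arm or the gripper's body presses on something with over 40 N, if the wrist force passes 120 N, or if a joint passes its speed limit or range.

ROBOT

A 6-joint arm with a two-finger parallel gripper is mounted at the origin on the work surface. World frame = base frame: x ahead of the robot, y to its left, z up, the work surface at z = 0. Lengths are in m, angles in rad, forces in N, time in s.
With the tool pointing down it reaches from about 0.375 to 0.9 m from the base axis. Payload 3.1 kg.
Tool frame: the origin (TCP) lies on the mounting face of the last link; the fingertips stand 182 mm ahead of it and the grasp point (between the pads) lies 164 mm ahead of it; z points along the fingers, y is the direction in which the jaws open and shut (so a half turn about z gives the same grasp; the last joint's range is limited). The gripper opens to 87 mm and grips with 3 to 60 N. Pads are 19 mm wide; open, the fingers measure 117 mm over their backs; the gripper's body (75 mm by 190 mm) begins 51 mm behind the grasp point.
Start: joints at [0.924, 0.527, 1.433, -0, 1.181, -0.178], TCP at [0.282, 0.558, 0.405] pointing down, gripper open.
Joint ranges: [-3.08, 3.08], [-0.75, 2.2], [0.22, 2.44], [-1.43, 4.57], [0, 2.65], [-2.85, 2.85]. Speed limits (rad/s): [2.79, 2.79, 3.14, 3.14, 3.14, 3.14].

INTERFACE

Orientations are given as a unit quaternion [x, y, z, w].
In Python, from rig import robot, camera, camera_model gives the robot as it stands.
- The arm moves only by the tool drive_tool, never from a script. Its argument "plan" is a list that holds one entry, the list of rows, each a list of 6 numbers: the shift along the world's x, y, z in units of 2.5 cm (1.0 is 2.5 cm), then the turn, a rotation vector about the world's x, y, z in units of 6 degrees (1.0 is 6 degrees). A call has 1 to 8 rows; each row shifts and turns the commanded pose from where the row before left it; what a row does not reach is not made up. A row lasts 1/8 s, in which the tool goes at most 62.5 mm and 10.7 degrees, less where a joint would pass 70% of its speed; a pose out of reach is approached as far as the arm can. A call with a number of a shift or a turn outside -1 to 1 is refused whole. A call with a gripper value outside its range is refused whole. "grip" is the closure, from 0 (fully open) to 1 (shut), set as the call begins (left out, the last holds). The fingers move at their own pace and stop on an object; "force" is the grip in N (left out, the last holds). Time passes only in rows, so rows that do not move let the fingers close. It gives the time, the measured TCP pose, the force and the opening at its end, in the units of the state.
- robot.get_obs(): the state, without advancing time (a new reading comes with each control period).
- camera(name): name is "side" or "top"; returns the picture (480x640x3 uint8, red, green, blue); there is no depth.
- camera_model(name): a dict with "K" (3x3 intrinsics, pixels), "world_to_cam" (4x4, takes a point from world to camera coordinates). Camera axes: x right, y up, looking along -z (the intrinsics and any distortion apply to the point x, -y, -z); pixel columns grow to the right and rows downward; lengths in m; the calibration is good to about 2 mm. A picture is of the moment at which its call begins. camera_model takes no time and is no camera call.
- robot.hand_in(): hands the job in, once; it reports no verdict.
The state is a dict: "time": time; "q": joint angles; "joint_velocities": joint speeds; "joint_torque": joint torques, N m; "position": TCP position; "tool_rot": TCP orientation; "ft_force": force on the tool from outside, world axes, zero at the start; "moment": the same for the moment, N m; "grip_width": finger opening in m.
Only numpy, scipy, OpenCV 4.12 (cv2) and the standard library are available. Lean on these libraries where they do the work, as an engineer would, in place of code of your own. Each camera call takes 0.05 s, during which the arm holds its last target.

## Working session

There is one attempt and no reset: what is moved stays moved. The work goes in short steps, Python scripts to look and compute and a tool call to move; the robot and the scene stay as the last step left them, time stands still between calls to the robot, and variables do not carry over. Pictures are saved under pics/ and viewed, and the job is handed in when it is done.

Besides the shell and the picture viewer there is one more tool, called after "Call:" in YAML: its name, and indented under it one key for each argument. drive_tool: Moves the arm, as the interface text tells. Shifts and turns lie within -1 to 1; 1 stands for 2.5 cm of shift or 6 degrees of turn. Its arguments: {"type":"object","properties":{"plan":{"type":"array","items":{"type":"array","items":{"type":"array","items":{"type":"number","minimum":-1,"maximum":1}}}},"grip":{"type":"number"},"force":{"type":"number"}},"required":["plan"]}

```bash
mkdir -p pics; ls; python3 - <<'E'
from rig import robot,camera,camera_model
import cv2
o=robot.get_obs();print(o)
for n in("top","side"):
    cv2.imwrite(f"pics/{n}0.png",camera(n)[:,:,::-1]);print(n,camera_model(n))
E
```

```text
pics
{'time': 0.0, 'q': array([ 9.24473801e-01,  5.28440050e-01,  1.43388573e+00, -4.32679149e-06,
        1.18138497e+00, -1.78515271e-01]), 'joint_velocities': array([ 0.00101771,  0.00035729, -0.00016076, -0.00255658,  0.00134767,
       -0.00070096]), 'joint_torque': array([-3.54104659e-04, -4.40038526e+01, -1.76595175e+01,  6.31593168e-02,
        5.79993508e-02, -1.25380025e-04]), 'position': array([0.28160584, 0.55758227, 0.40379254]), 'tool_rot': array([ 2.31775677e-01,  9.72768685e-01, -9.71052725e-04, -4.22661704e-04]), 'ft_force': array([0.06161308, 0.60305374, 0.98928346]), 'moment': array([-0.06209623,  0.09996581, -0.04491064]), 'grip_width': 0.08699563080222236}
top {'K': array([[467.5472463 ,   0.        , 322.92854352],
       [  0.        , 467.5472463 , 239.76777779],
       [  0.        ,   0.        ,   1.        ]]), 'world_to_cam': array([[ 0.00825075, -0.9999557 ,  0.00453037,  0.0381438 ],
       [ 0.98491024,  0.00890965,  0.17283647, -0.54718619],
       [-0.17286918,  0.00303598,  0.98494011, -0.97375213],
       [ 0.        ,  0.        ,  0.        ,  1.        ]])}
side {'K': array([[607.34703688,   0.        , 317.1794104 ],
       [  0.        , 607.34703688, 242.60223941],
       [  0.        ,   0.        ,   1.        ]]), 'world_to_cam': array([[ 0.823138  , -0.56774611, -0.0104014 , -0.41565419],
       [ 0.36425248,  0.51387648,  0.77669241, -0.2614196 ],
       [-0.43561905, -0.64311377,  0.62979419, -1.21550623],
       [ 0.        ,  0.        ,  0.        ,  1.        ]])}
```

View pics/top0.png

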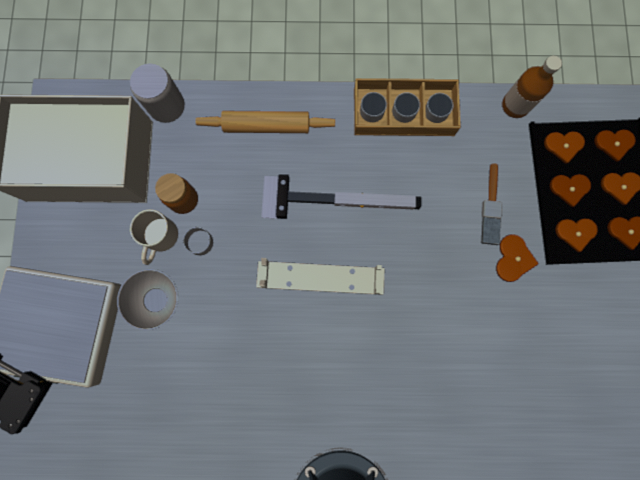

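View pics/side0.png

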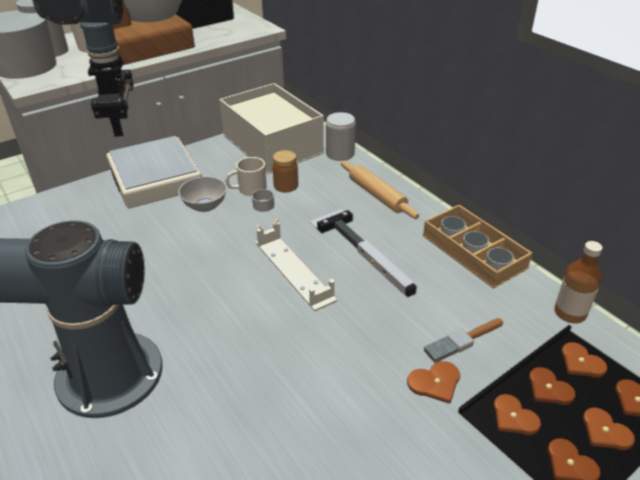

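```bash
python3 - <<'E'
import cv2,numpy as np
a=cv2.imread("pics/top0.png")[165:305,245:435];b=cv2.imread("pics/side0.png")[195:315,240:430]
cv2.imwrite("pics/z0.png",cv2.resize(a,None,fx=4.2,fy=4.2,interpolation=cv2.INTER_CUBIC))
cv2.imwrite("pics/z1.png",cv2.resize(b,None,fx=4.2,fy=4.2,interpolation=cv2.INTER_CUBIC))
E
```

```text
(no output)
```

View pics/z0.png

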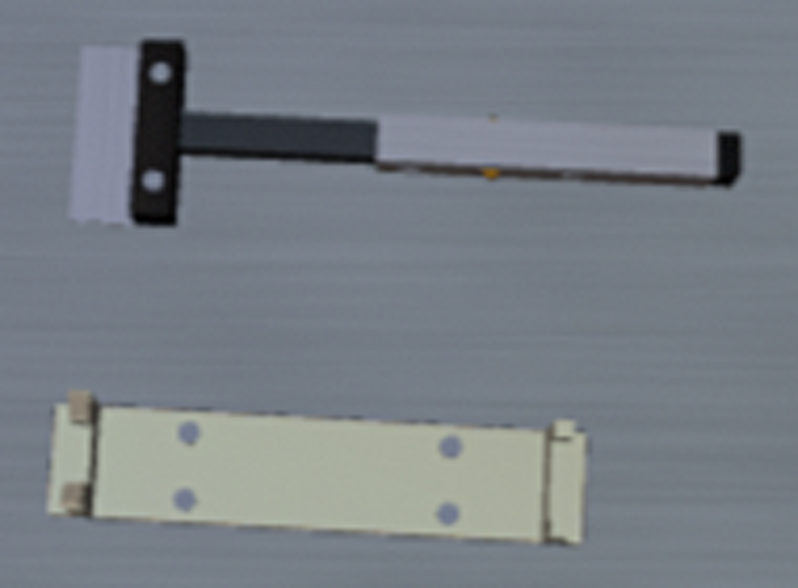

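View pics/z1.png

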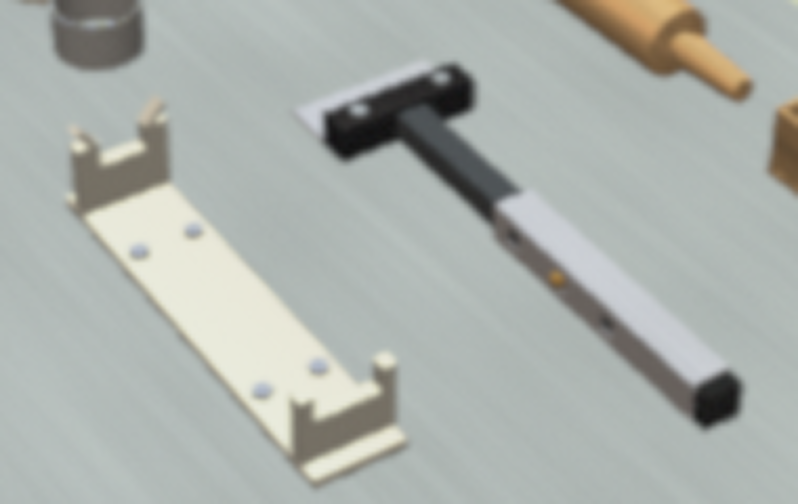

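```bash
cat > h.py <<'E'
import numpy as np,cv2
from rig import robot,camera,camera_model
def ray(n,uv,z):
    m=camera_model(n);K=m["K"];T=m["world_to_cam"];R=T[:3,:3];C=-R.T@T[:3,3]
    uv=np.atleast_2d(np.asarray(uv,float));out=[]
    for u,v in uv:
        d=R.T@np.array([(u-K[0,2])/K[0,0],-(v-K[1,2])/K[1,1],-1]);out.append(C+d*(z-C[2])/d[2])
    return np.array(out)
def proj(n,P):
    m=camera_model(n);K=m["K"];T=m["world_to_cam"]
    p=(T[:3,:3]@np.atleast_2d(P).T).T+T[:3,3]
    return np.c_[K[0,2]+K[0,0]*p[:,0]/-p[:,2],K[1,2]-K[1,1]*p[:,1]/-p[:,2]]
E
cat > m.py <<'E'
from h import *
im=cv2.imread("pics/top0.png");g=im.astype(int);b,gg,r=g[...,0],g[...,1],g[...,2]
def comp(mask,x0,y0,x1,y1):
    m=np.zeros(mask.shape,np.uint8);m[y0:y1,x0:x1]=mask[y0:y1,x0:x1]
    n,l,s,c=cv2.connectedComponentsWithStats(m,connectivity=4);k=1+s[1:,4].argmax()
    return l==k
def rect(m,z,nm):
    v,u=np.nonzero(m);P=ray("top",np.c_[u,v],z)[:,:2]
    c,s,a=cv2.minAreaRect(P.astype(np.float32))
    mu=P.mean(0);w,V=np.linalg.eigh(np.cov((P-mu).T));d=V[:,1];d=d*np.sign(d[1])
    q=(P-mu)@np.c_[d,[ -d[1],d[0]]]
    print(nm,m.sum(),"rect",np.round(c,4),np.round(s,4),round(a,2),"mean",mu.round(4),"ang",round(np.degrees(np.arctan2(d[1],d[0])),2),"ext",q.min(0).round(4),q.max(0).round(4))
    return mu,d
print("pix sleeve",im[200,360],im[201,300] , im[198,310],"base",im[277,320],"bench",im[230,320],"cap",im[203,419],"pin",im[206,361],im[207,362])
rest=comp((r-b>5)&(gg>120)&(r>150),250,250,395,305);rect(rest,.008,"rest")
sl=comp((r+gg+b>530),325,185,430,215);rect(sl,.026,"sleeve")
blk=comp((r+gg+b<130),265,170,295,225);rect(blk,.026,"head")
sh=comp((r+gg+b<290),289,185,334,212);rect(sh,.023,"shaft")
cap=comp((r+gg+b<150),410,190,430,215);rect(cap,.026,"cap")
hsv=cv2.cvtColor(im,cv2.COLOR_BGR2HSV)
pm=(hsv[...,1]>110)&(hsv[...,0]>8)&(hsv[...,0]<30);pm[:185]=0;pm[212:]=0;pm[:,:340]=0;pm[:,400:]=0
v,u=np.nonzero(pm);print(list(zip(u,v)))
E
python3 m.py
```

```text
pix sleeve [155 139 135] [20 18 18] [57 51 46] base [159 174 168] bench [138 127 119] cap [18 17 18] pin [ 19  86 123] [59 77 94]
rest 2515 rect [0.4685 0.0468] [0.2359 0.0577] 87.32 mean [0.4684 0.0444] ang 86.97 ext [-0.1156 -0.0295] [0.1206 0.0294]Traceback (most recent call last):
  File "m.py", line 16, in <module>
    sl=comp((r+gg+b>530),325,185,430,215);rect(sl,.026,"sleeve")
  File "m.py", line 5, in comp
    n,l,s,c=cv2.connectedComponentsWithStats(m,connectivity=4);k=1+s[1:,4].argmax()
                                                                   ~~~~~~~~~~~~~~^^
ValueError: attempt to get argmax of an empty sequence
```

```bash
sed -i 's/>530/>408/; s/&(gg>120)&(r>150)//' m.py; cat >> m.py <<'E'
full=((r-b>0));full[:250]=0;full[305:]=0;full[:,:250]=0;full[:,395:]=0;rect(full,.008,"restfull")
vis=im.copy();vis[sl]=(0,255,0);vis[sh]=(0,0,255);vis[blk]=(255,0,0);vis[full]=(0,255,255);vis[cap]=(255,255,0)
cv2.imwrite("pics/v.png",cv2.resize(vis[165:305,245:435],None,fx=4.2,fy=4.2,interpolation=0))
E
python3 m.py
```

```text
pix sleeve [155 139 135] [20 18 18] [57 51 46] base [159 174 168] bench [138 127 119] cap [18 17 18] pin [ 19  86 123] [59 77 94]
rest 3101 rect [0.4716 0.0477] [0.2819 0.0659] 87.14 mean [0.4685 0.0445] ang 87.07 ext [-0.1376 -0.0358] [0.1443 0.0301]
sleeve 830 rect [ 0.6461 -0.0731] [0.1799 0.0249] 87.59 mean [ 0.6461 -0.0733] ang 87.51 ext [-0.0898 -0.0124] [0.0902 0.0125]
head 416 rect [0.6497 0.1281] [0.0388 0.1011] 87.98 mean [0.6493 0.1346] ang 178.51 ext [-0.0511 -0.0133] [0.0499 0.0258]
shaft 492 rect [0.6485 0.0708] [0.1015 0.0255] 87.73 mean [0.6485 0.0707] ang 87.89 ext [-0.0506 -0.0129] [0.0508 0.0129]
cap 60 rect [ 0.6379 -0.1713] [0.0125 0.0281] 78.57 mean [ 0.6382 -0.1714] ang 172.73 ext [-0.0135 -0.0073] [0.0139 0.0057]
[(np.int64(360), np.int64(205)), (np.int64(361), np.int64(205)), (np.int64(362), np.int64(205)), (np.int64(360), np.int64(206)), (np.int64(361), np.int64(206)), (np.int64(362), np.int64(206)), (np.int64(363), np.int64(206))]
restfull 3317 rect [0.4712 0.0484] [0.2851 0.0664] 87.03 mean [0.4686 0.0478] ang 87.28 ext [-0.142  -0.0362] [0.1432 0.0302]
```

View pics/v.png

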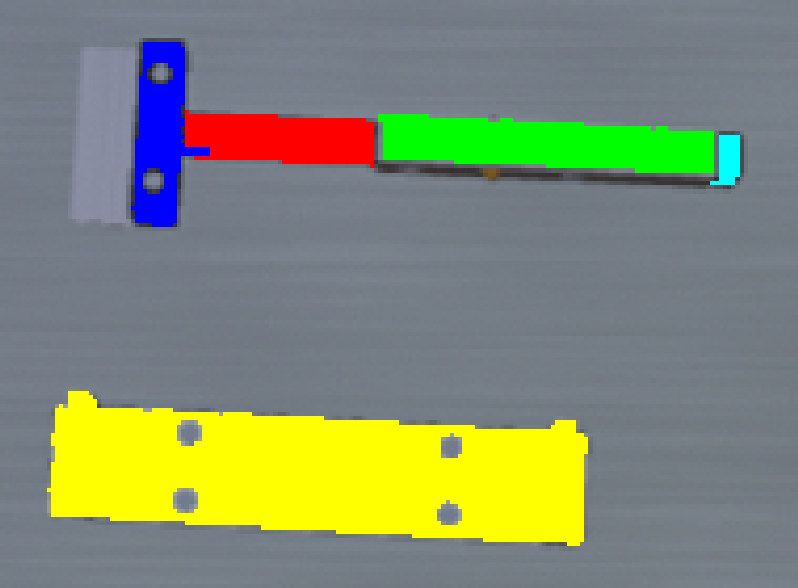

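```bash
python3 - <<'E'
import cv2
a=cv2.imread("pics/top0.png")
l=cv2.resize(a[252:296,252:282],None,fx=12,fy=12,interpolation=0);r=cv2.resize(a[256:300,362:392],None,fx=12,fy=12,interpolation=0)
b=cv2.imread("pics/side0.png");s=cv2.resize(b[216:256,250:290],None,fx=10,fy=10,interpolation=0);s2=cv2.resize(b[275:315,300:340],None,fx=10,fy=10,interpolation=0)
cv2.imwrite("pics/z2.png",cv2.hconcat([l,r]));cv2.imwrite("pics/z3.png",cv2.hconcat([s,s2]))
E
```

```text
(no output)
```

View pics/z2.png

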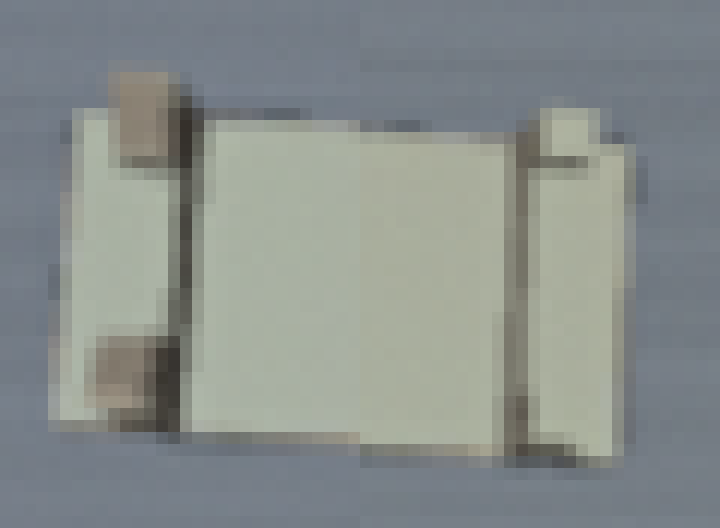

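View pics/z3.png

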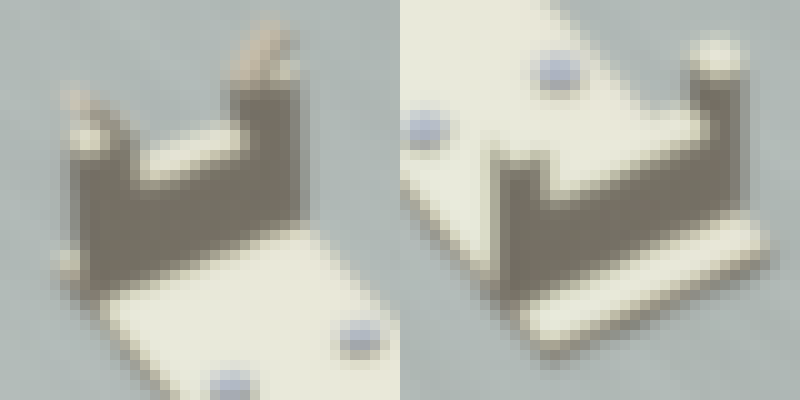

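```bash
python3 - <<'E'
from h import *
f=lambda n,uv,z:print(n,uv,z,ray("top",uv,z)[0].round(4))
f("slot inner edge",(266.2,273.7),.04);f("inner base",(267.8,273.7),.008)
f("ulip L",(261.2,260.5),.07);f("ulip R",(266.8,260.5),.07)
f("llip L",(259.5,283),.07);f("llip R",(264.9,283),.07)
f("ulip top",(263.5,258),.07);f("llip bottom",(262.5,286),.07)
f("ulip in",(263.5,265.2),.07);f("llip in",(262.5,280.2),.07)
f("cheek L",(377,267),.053);f("cheek R",(382,267),.053)
f("saddle inner",(376,281),.037);f("saddle base",(374.2,281),.008)
f("cheek top",(379.3,265),.053)
f("cheek in",(379.3,269),.053)
# base corners
for c in [(258.2,261),(256.2,287.6),(384.8,268),(383.8,294.4),(318,262.5),(318,290)]: f("base",c,.008)
T=camera_model("top")["world_to_cam"];print(-T[:3,:3].T@T[:3,3])
E
```

```text
slot inner edge (266.2, 273.7) 0.04 [0.4722 0.1654 0.04  ]
inner base (267.8, 273.7) 0.008 [0.4755 0.1656 0.008 ]
ulip L (261.2, 260.5) 0.07 [0.4971 0.1733 0.07  ]
ulip R (266.8, 260.5) 0.07 [0.4972 0.1615 0.07  ]
llip L (259.5, 283) 0.07 [0.4495 0.1754 0.07  ]
llip R (264.9, 283) 0.07 [0.4496 0.1641 0.07  ]
ulip top (263.5, 258) 0.07 [0.5025 0.1686 0.07  ]
llip bottom (262.5, 286) 0.07 [0.4433 0.1689 0.07  ]
ulip in (263.5, 265.2) 0.07 [0.4872 0.1681 0.07  ]
llip in (262.5, 280.2) 0.07 [0.4554 0.1693 0.07  ]
cheek L (377, 267) 0.053 [ 0.4874 -0.0739  0.053 ]
cheek R (382, 267) 0.053 [ 0.4875 -0.0847  0.053 ]
saddle inner (376, 281) 0.037 [ 0.4587 -0.0733  0.037 ]
saddle base (374.2, 281) 0.008 [ 0.4612 -0.0727  0.008 ]
cheek top (379.3, 265) 0.053 [ 0.4918 -0.079   0.053 ]
cheek in (379.3, 269) 0.053 [ 0.4832 -0.0788  0.053 ]
base (258.2, 261) 0.008 [0.5039 0.188  0.008 ]
base (256.2, 287.6) 0.008 [0.4442 0.1906 0.008 ]
base (384.8, 268) 0.008 [ 0.4906 -0.0969  0.008 ]
base (383.8, 294.4) 0.008 [ 0.4315 -0.0938  0.008 ]
base (318, 262.5) 0.008 [0.5017 0.0534 0.008 ]
base (318, 290) 0.008 [0.44   0.0528 0.008 ]
[0.37028283 0.04597364 1.05348846]
```

Call:
drive_tool:
  plan:
    - [[0.74,-0.99,0,0,0,-0.55],[0.74,-0.99,0,0,0,-0.55],[0.74,-0.99,0,0,0,-0.55],[0.74,-0.99,0,0,0,-0.55],[0.74,-0.99,0,0,0,-0.55],[0.74,-0.99,0,0,0,-0.55],[0.74,-0.99,0,0,0,-0.55],[0.74,-0.99,0,0,0,-0.55]]
  grip: 0

```text
time: 1.1
position: [0.4302, 0.3589, 0.4043]
tool_rot: [0.449, 0.894, -0.0, -0.0]
ft_force: [0.6, 0.1, 0.2]
grip_width: 0.087
```

Call:
drive_tool:
  plan:
    - [[0.74,-0.99,0,0,0,-0.55],[0.74,-0.99,0,0,0,-0.55],[0.74,-0.99,-0.5,0,0,-0.55],[0.74,-0.99,-0.5,0,0,-0.55],[0.74,-0.99,-0.5,0,0,-0.55],[0.74,-0.99,-0.5,0,0,-0.55],[0.74,-0.99,-0.5,0,0,-0.55],[0.74,-0.99,-0.5,0,0,-0.55]]

```text
time: 2.1
position: [0.5782, 0.161, 0.3289]
tool_rot: [0.641, 0.768, -0.0, -0.0]
ft_force: [-0.3, -0.4, -0.3]
grip_width: 0.087
```

Call:
drive_tool:
  plan:
    - [[0.74,-0.99,-0.5,0,0,-0.55],[0.74,-0.99,-0.5,0,0,-0.55],[0.74,-0.99,-0.5,0,0,-0.55],[0.74,-0.99,-0.5,0,0,-0.5],[0,0,0,0,0,0],[0,0,0,0,0,0]]

```text
time: 2.85
position: [0.6515, 0.0629, 0.2794]
tool_rot: [0.722, 0.691, -0.0, -0.001]
ft_force: [0.3, 0.5, 0.5]
grip_width: 0.0871
```

Call:
drive_tool:
  plan:
    - [[0,-0.1,-0.94,0,0,0],[0,0,-0.94,0,0,0],[0,0,-0.94,0,0,0],[0,0,-0.92,0,0,0],[0,0,0,0,0,0],[0,0,0,0,0,0]]

```text
time: 3.6
position: [0.652, 0.061, 0.1873]
tool_rot: [0.722, 0.692, 0.0, 0.0]
ft_force: [0.0, 0.1, -0.1]
grip_width: 0.0873
```

Call:
drive_tool:
  plan:
    - [[0,0,0,0,0,0],[0,0,0,0,0,0],[0,0,0,0,0,0],[0,0,0,0,0,0],[0,0,0,0,0,0]]
  grip: 1
  force: 45

```text
time: 4.22
position: [0.6518, 0.0603, 0.1862]
tool_rot: [0.722, 0.691, -0.0, -0.0]
ft_force: [0.5, 0.4, -0.2]
grip_width: 0.0448
```

```bash
python3 - <<'E'
from h import *
a=camera("top")[:,:,::-1];b=camera("side")[:,:,::-1]
cv2.imwrite("pics/c1.png",cv2.hconcat([cv2.resize(a[150:310,220:440],(400,291)),cv2.resize(b[150:310,220:440],(400,291))]))
o=robot.get_obs();print(o["position"],o["ft_force"],o["moment"],o["grip_width"])
E
```

```text
[0.6517867  0.06031383 0.18619809] [-0.24652758 -0.30795579  0.31100608] [-0.08797126  0.07972611 -0.01959773] 0.03690185953612265
```

View pics/c1.png

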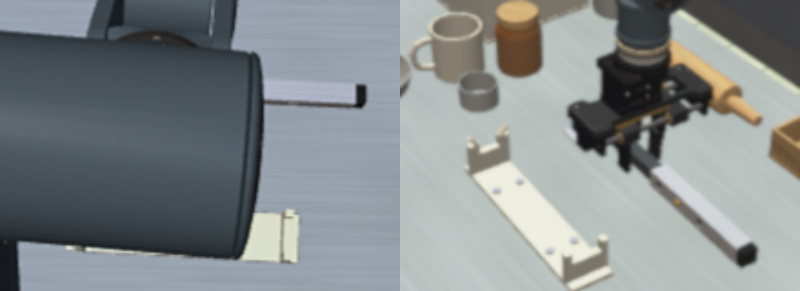

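Call:
drive_tool:
  plan:
    - [[0,0,0,0,0,0],[0,0,0,0,0,0],[0,0,0,0,0,0],[0,0,0,0,0,0]]

```text
time: 4.82
position: [0.6518, 0.0603, 0.1862]
tool_rot: [0.722, 0.692, -0.0, -0.0]
ft_force: [0.5, 0.6, -0.9]
grip_width: 0.0192
```

Call:
drive_tool:
  plan:
    - [[0,0,-0.0,0,0,0],[0,0,0.5,0,0,0],[0,0,0.8,0,0,0],[0,0,0.8,0,0,0],[0,0,0.8,0,0,0],[0,0,0.8,0,0,0],[0,0,0.3,0,0,0],[0,0,0,0,0,0]]

```text
time: 5.82
position: [0.6519, 0.0604, 0.2871]
tool_rot: [0.722, 0.691, 0.0, 0.0]
ft_force: [-0.7, 0.6, -4.6]
grip_width: 0.0199
```

```bash
python3 - <<'E'
from h import *
a=camera("top")[:,:,::-1];b=camera("side")[:,:,::-1]
cv2.imwrite("pics/c2.png",cv2.hconcat([cv2.resize(a[150:310,220:440],(400,291)),cv2.resize(b[130:290,220:440],(400,291))]))
cv2.imwrite("pics/s2.png",b)
o=robot.get_obs();print(o["position"],o["ft_force"],o["moment"],o["grip_width"])
E
```

```text
[0.65139954 0.0603473  0.28555562] [-1.28072132 -0.44619102 -3.38742878] [0.00186131 0.11124762 0.05073076] 0.01937705322486917
```

View pics/c2.png

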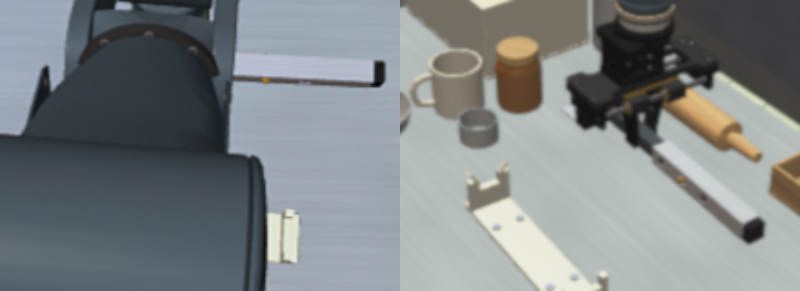

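Call:
drive_tool:
  plan:
    - [[-0.6,0.2,0,0,0,0],[-0.9,0.3,0,0,0,0],[-0.95,0.3,0,0,0,0],[-1,0.33,0,0,0,0],[-1,0.33,0,0,0,0],[-1,0.33,0,0,0,0],[-0.9,0.3,0,0,0,0],[-0.6,0.2,0,0,0,0]]

```text
time: 6.92
position: [0.4768, 0.1179, 0.2856]
tool_rot: [0.722, 0.692, -0.001, -0.001]
ft_force: [0.1, 1.1, -4.3]
grip_width: 0.0196
```

Call:
drive_tool:
  plan:
    - [[-0.27,0.08,0,0,0,0],[0,0,0,0,0,0],[0,0,0,0,0,0]]

```text
time: 7.3
position: [0.4724, 0.1194, 0.2864]
tool_rot: [0.722, 0.691, 0.001, 0.001]
ft_force: [0.1, -0.2, -3.0]
grip_width: 0.0195
```

```bash
python3 - <<'E'
from h import *
a=camera("top")[:,:,::-1];b=camera("side")[:,:,::-1]
cv2.imwrite("pics/t3.png",a);cv2.imwrite("pics/s3.png",b)
cv2.imwrite("pics/c3.png",cv2.hconcat([cv2.resize(a[170:330,220:440],(400,291)),cv2.resize(b[180:340,200:420],(400,291))]))
o=robot.get_obs();print(o["position"],o["ft_force"],o["moment"],o["grip_width"])
E
```

```text
[0.47214745 0.1193576  0.28632112] [-0.59495471 -0.65090711 -3.49298796] [-0.04832692  0.03604275 -0.0598717 ] 0.019415739627030852
```

View pics/c3.png

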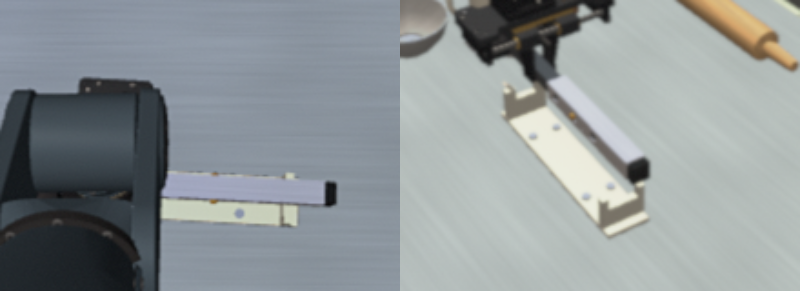

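```bash
python3 - <<'E'
from h import *
im=cv2.imread("pics/t3.png").astype(int);s=im.sum(2)
rb=im[...,2]-im[...,0]
m=(s>395)&(rb<-5);m[:255]=0;m[292:]=0;m[:,:312]=0;m[:,402:]=0
n,l,st,c=cv2.connectedComponentsWithStats(m.astype(np.uint8),connectivity=4);k=1+st[1:,4].argmax();m=l==k;print(st[k])
for u in range(314,400,12):
    v=np.nonzero(m[:,u])[0]
    if len(v): 
        A=ray("top",[(u,v.min()-.5),(u,v.max()+.5)],.127);print(u,v.min(),v.max(),A[0][:2].round(4),A[1][:2].round(4),"mid",A.mean(0)[:2].round(4),"restaxis x",round(.4675+.0454*(A[0][1]-.0468),4))
print("end", ray("top",[(l.shape[1]and np.nonzero(m)[1].max()+.5,275)],.127))
vis=im.astype(np.uint8);vis[m]=(0,255,0)
a=cv2.imread("pics/s3.png");cv2.imwrite("pics/c4.png",cv2.hconcat([cv2.resize(vis[240:310,300:410],(440,280),interpolation=0),cv2.resize(a[215:285,270:360],(360,280),interpolation=0)]))
E
```

```text
[ 312  255   90   27 2126]
314 255 278 [0.5028 0.0607] [0.4548 0.0602] mid [0.4788 0.0605] restaxis x 0.4681
326 255 278 [0.503  0.0367] [0.455  0.0364] mid [0.479  0.0366] restaxis x 0.467
338 255 278 [0.5032 0.0127] [0.4552 0.0126] mid [0.4792 0.0126] restaxis x 0.466
350 255 279 [ 0.5034 -0.0113] [ 0.4534 -0.0112] mid [ 0.4784 -0.0113] restaxis x 0.4649
362 255 280 [ 0.5037 -0.0353] [ 0.4516 -0.035 ] mid [ 0.4776 -0.0352] restaxis x 0.4638
374 255 280 [ 0.5039 -0.0594] [ 0.4518 -0.0588] mid [ 0.4778 -0.0591] restaxis x 0.4627
386 255 281 [ 0.5041 -0.0834] [ 0.45   -0.0826] mid [ 0.4771 -0.083 ] restaxis x 0.4616
398 255 270 [ 0.5043 -0.1074] [ 0.4721 -0.1068] mid [ 0.4882 -0.1071] restaxis x 0.4605
end [[ 0.46322628 -0.11359729  0.127     ]]
```

View pics/c4.png

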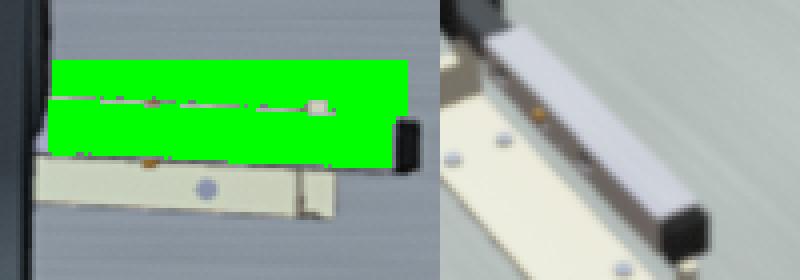

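```bash
cat >> h.py <<'E'
def tri(uvt,uvs):
    Ps=[];
    for n in("top","side"):
        m=camera_model(n);D=np.diag([1,-1,-1.]);Ps.append(m["K"]@D@m["world_to_cam"][:3])
    X=cv2.triangulatePoints(Ps[0],Ps[1],np.float32(uvt).reshape(2,1),np.float32(uvs).reshape(2,1))
    return (X[:3]/X[3]).ravel()
E
python3 - <<'E'
from h import *
print("corner",tri((398.75,282),(323.75,267.5)))
print("pin",tri((337.5,280.5),(294.8,243.3)))
print("corner0",tri((415.5,206.5),(403.5,287.5)))
a=cv2.imread("pics/t3.png");b=cv2.imread("pics/s3.png")
cv2.imwrite("pics/c5.png",cv2.hconcat([cv2.resize(a[260:290,385:415],(390,390),interpolation=0),cv2.resize(b[250:285,305:340],(390,390),interpolation=0)]))
E
```

```text
corner [ 0.4490707  -0.1073271   0.13046932]
pin [0.45360115 0.012462   0.1134395 ]
corner0 [ 0.6283396  -0.16592225  0.02182713]
```

View pics/c5.png

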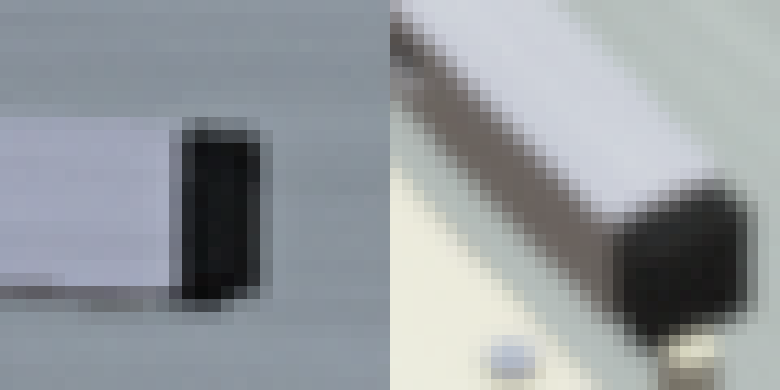

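Call:
drive_tool:
  plan:
    - [[-0.05,0,-0.3,0,0,0],[0,0,-0.5,0,0,0],[0,0,-0.5,0,0,0],[0,0,-0.4,0,0,0],[0,0,-0.3,0,0,0],[0,0,-0.25,0,0,0],[0,0,-0.1,0,0,0],[0,0,0,0,0,0]]

```text
time: 8.4
position: [0.4701, 0.1196, 0.2275]
tool_rot: [0.722, 0.691, 0.0, 0.0]
ft_force: [-0.1, -0.3, -4.0]
grip_width: 0.0196
```

```bash
python3 - <<'E'
from h import *
a=camera("top")[:,:,::-1];b=camera("side")[:,:,::-1]
cv2.imwrite("pics/t6.png",a);cv2.imwrite("pics/s6.png",b)
cv2.imwrite("pics/c6.png",cv2.hconcat([cv2.resize(a[230:320,300:410],(400,327)),cv2.resize(b[190:310,230:350],(400,327))]))
o=robot.get_obs();print(o["position"],o["ft_force"],o["moment"],o["grip_width"])
E
```

```text
[0.47016016 0.11962146 0.22775875] [ 0.26437522 -0.28681322 -4.09256089] [-0.01209981  0.04877527  0.03762265] 0.01973911331013622
```

View pics/c6.png

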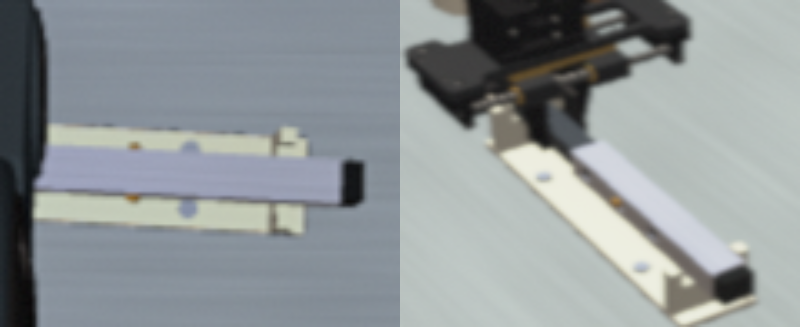

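Call:
drive_tool:
  plan:
    - [[0,0,-0.1,0,0,0],[0,0,-0.06,0,0,0],[0,0,0,0,0,0],[0,0,0,0,0,0]]

```text
time: 9.0
position: [0.4701, 0.1196, 0.2235]
tool_rot: [0.722, 0.691, 0.0, 0.0]
ft_force: [-0.5, -0.3, -3.7]
grip_width: 0.0194
```

Call:
drive_tool:
  plan:
    - [[0,0,-0.06,0,0,0],[0,0,0,0,0,0],[0,0,0,0,0,0]]

```text
time: 9.38
position: [0.47, 0.1196, 0.2231]
tool_rot: [0.722, 0.692, 0.0, 0.0]
ft_force: [-1.0, -0.2, 6.1]
grip_width: 0.0195
```

Contact. Release.

Call:
drive_tool:
  plan:
    - [[0,0,0,0,0,0],[0,0,0,0,0,0],[0,0,0,0,0,0],[0,0,0,0,0,0],[0,0,0,0,0,0],[0,0,0,0,0,0],[0,0,0,0,0,0],[0,0,0,0,0,0]]
  grip: 0

```text
time: 10.38
position: [0.47, 0.1196, 0.222]
tool_rot: [0.722, 0.691, -0.0, -0.0]
ft_force: [0.2, 0.1, 0.5]
grip_width: 0.0852
```

Call:
drive_tool:
  plan:
    - [[0,0,0.5,0,0,0],[0,0,0.9,0,0,0],[0,0,0.9,0,0,0],[0,-0.9,0.3,0,0,0],[0,-0.9,0,0,0,0],[0,-0.9,0,0,0,0],[0,-0.9,0,0,0,0],[0,-0.6,0,0,0,0]]

```text
time: 11.38
position: [0.4701, 0.0137, 0.2877]
tool_rot: [0.723, 0.691, 0.0, 0.0]
ft_force: [-0.2, 0.3, -0.4]
grip_width: 0.0873
```

```bash
python3 - <<'E'
from h import *
a=camera("top")[:,:,::-1];b=camera("side")[:,:,::-1]
cv2.imwrite("pics/t7.png",a);cv2.imwrite("pics/s7.png",b)
cv2.imwrite("pics/c7.png",cv2.hconcat([cv2.resize(a[220:330,230:410],(400,244)),cv2.resize(b[180:310,230:350],(360,390))[:244]]) if 0 else cv2.resize(b[180:310,210:360],None,fx=4,fy=4))
cv2.imwrite("pics/c8.png",cv2.resize(a[220:330,230:410],None,fx=4,fy=4))
o=robot.get_obs();print(o["time"],o["position"],o["ft_force"],o["moment"],o["grip_width"])
E
```

```text
11.475 [0.47027424 0.01352021 0.2875245 ] [-0.95411167  0.25683745 -0.43724949] [-0.0349972   0.05458193 -0.00139158] 0.08695066987255426
```

View pics/c7.png

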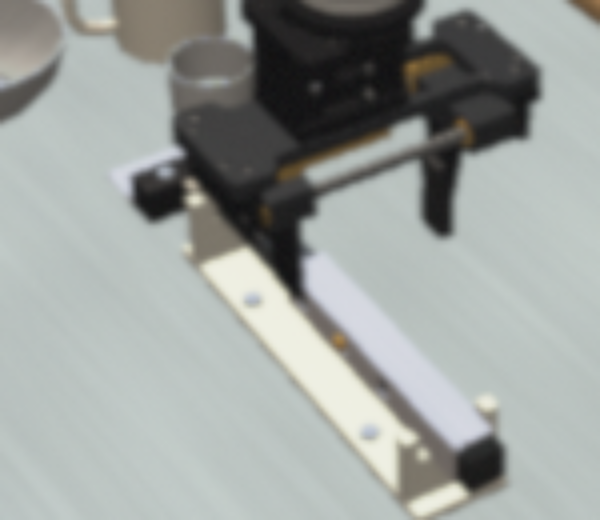

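View pics/c8.png

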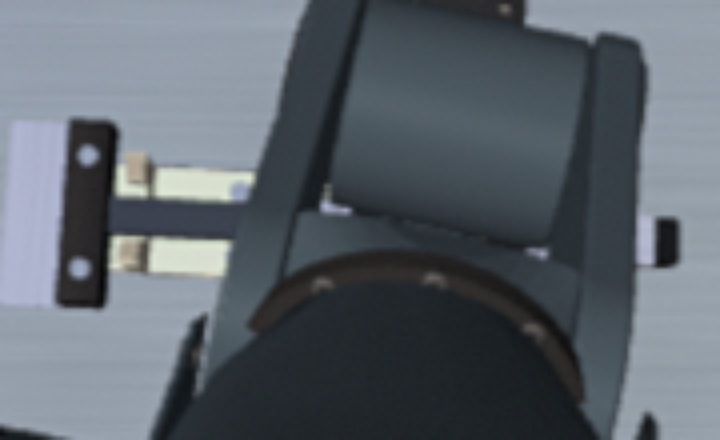

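```bash
python3 - <<'E'
from h import *
print(ray("side",(294.5,265.25),.05),ray("top",[(336.9,270.5),(336.6,284.3)],.0545))
# head back edge in top, z=.063: zoom(4x) (115,125..) 
print(ray("top",[(230+117/4,220+122/4),(230+107/4,220+306/4)],.063), "shaft mid",ray("top",(230+200/4,220+218/4),.06))
# front of bar
print(ray("top",[(230+68/4,220+122/4),(230+57/4,220+304/4)],.063),"cap end",ray("top",[(230+655/4,220+240/4),(230+680/4,220+240/4)],.063))
E
```

```text
[[0.45123976 0.01252791 0.05      ]] [[0.47896682 0.01237595 0.0545    ]
 [0.44940337 0.01292501 0.0545    ]]
[[0.51956564 0.17905366 0.063     ]
 [0.42164207 0.18120109 0.063     ]] shaft mid [[0.46876282 0.13367271 0.06      ]]
[[0.51933138 0.20525947 0.063     ]
 [0.42246477 0.20752809 0.063     ]] cap end [[ 0.45887809 -0.10795435  0.063     ]
 [ 0.45899281 -0.12121596  0.063     ]]
```

Call:
drive_tool:
  plan:
    - [[-0.18,-0.04,-0.3,0,0,0],[0,0,-0.7,0,0,0],[0,0,-0.8,0,0,0],[0,0,-0.7,0,0,0],[0,0,-0.4,0,0,0],[0,0,-0.03,0,0,0],[0,0,0,0,0,0],[0,0,0,0,0,0]]

```text
time: 12.48
position: [0.4657, 0.0136, 0.2143]
tool_rot: [0.722, 0.692, 0.0, 0.0]
ft_force: [0.3, -0.7, -0.8]
grip_width: 0.087
```

```bash
python3 - <<'E'
from h import *
b=camera("side")[:,:,::-1]
cv2.imwrite("pics/c9.png",cv2.resize(b[180:310,210:360],None,fx=4,fy=4))
o=robot.get_obs();print(o["time"],o["position"],o["ft_force"],o["moment"],o["grip_width"])
E
```

```text
12.525 [0.46569923 0.01360208 0.21428991] [-0.86434862  0.13790228  0.17272763] [-0.06492906  0.06491473 -0.06892531] 0.08709109877723262
```

View pics/c9.png

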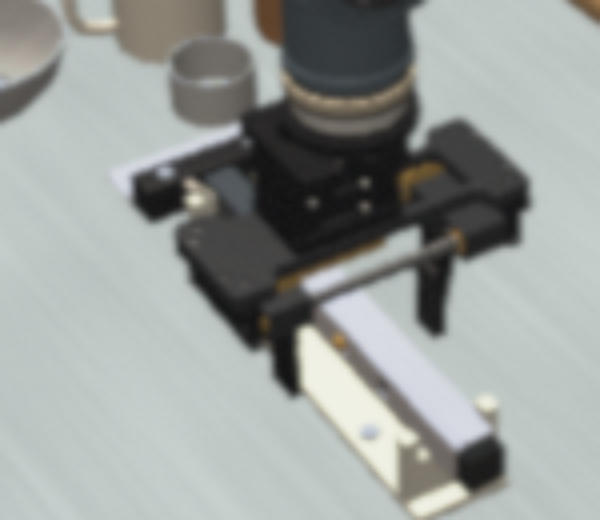

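Call:
drive_tool:
  plan:
    - [[0,-0.04,0,0,0,0],[0,0,0,0,0,0],[0,0,0,0,0,0],[0,0,0,0,0,0],[0,0,0,0,0,0],[0,0,0,0,0,0],[0,0,0,0,0,0],[0,0,0,0,0,0]]
  grip: 1
  force: 42

```text
time: 13.52
position: [0.4656, 0.0126, 0.2137]
tool_rot: [0.722, 0.692, 0.0, 0.0]
ft_force: [0.2, -0.3, 1.1]
grip_width: 0.0258
```

Call:
drive_tool:
  plan:
    - [[0,0,0,0,0,0],[0,0,0,0,0,0]]

```text
time: 13.78
position: [0.4656, 0.0126, 0.2137]
tool_rot: [0.722, 0.691, 0.0, 0.0]
ft_force: [-0.4, -0.6, 0.1]
grip_width: 0.0256
```

Call:
drive_tool:
  plan:
    - [[0,-0.1,0,0,0,0],[-0.01,-0.15,0,0,0,0],[-0.01,-0.15,0,0,0,0],[-0.01,-0.15,0,0,0,0],[0,0,0,0,0,0]]

```text
time: 14.4
position: [0.4645, -0.0013, 0.2137]
tool_rot: [0.722, 0.691, -0.0, -0.0]
ft_force: [-0.1, 1.2, 0.2]
grip_width: 0.0254
```

```bash
python3 - <<'E'
from h import *
b=camera("side")[:,:,::-1];a=camera("top")[:,:,::-1]
cv2.imwrite("pics/d1.png",cv2.resize(b[180:310,210:360],None,fx=4,fy=4))
cv2.imwrite("pics/d2.png",cv2.resize(a[220:330,230:410],None,fx=4,fy=4))
E
```

```text
(no output)
```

View pics/d1.png

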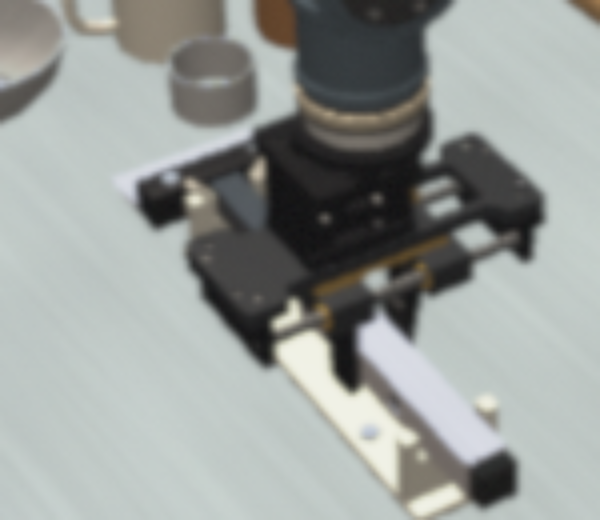

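View pics/d2.png

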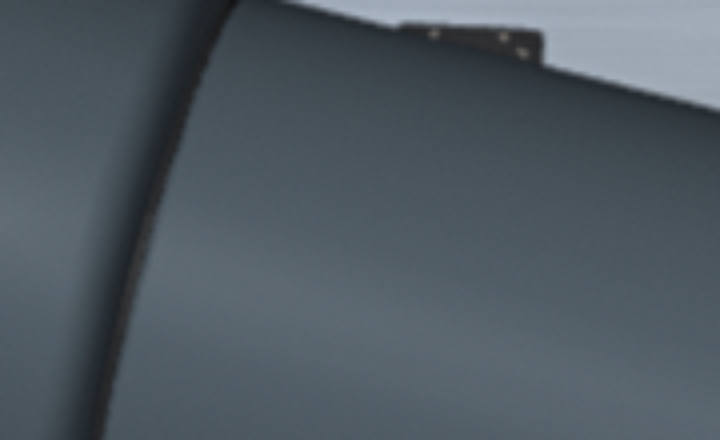

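Call:
drive_tool:
  plan:
    - [[-0.01,-0.15,0,0,0,0],[-0.01,-0.15,0,0,0,0],[-0.01,-0.15,0,0,0,0],[-0.01,-0.15,0,0,0,0],[-0.01,-0.15,0,0,0,0],[-0.01,-0.15,0,0,0,0],[0,0,0,0,0,0]]

```text
time: 15.38
position: [0.4634, -0.024, 0.2137]
tool_rot: [0.722, 0.691, -0.0, 0.0]
ft_force: [-0.7, -0.0, 0.2]
grip_width: 0.0253
```

Call:
drive_tool:
  plan:
    - [[0,-0.1,0,0,0,0],[-0.01,-0.1,0,0,0,0],[0,-0.1,0,0,0,0],[0,0,0,0,0,0]]

```text
time: 15.88
position: [0.463, -0.0312, 0.2137]
tool_rot: [0.722, 0.691, -0.0, -0.0]
ft_force: [0.2, 1.5, 0.2]
grip_width: 0.0258
```

```bash
python3 - <<'E'
from h import *
b=camera("side")[:,:,::-1];cv2.imwrite("pics/s8.png",b)
cv2.imwrite("pics/d3.png",cv2.resize(b[180:310,210:360],None,fx=5,fy=4.6))
E
```

```text
(no output)
```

View pics/d3.png

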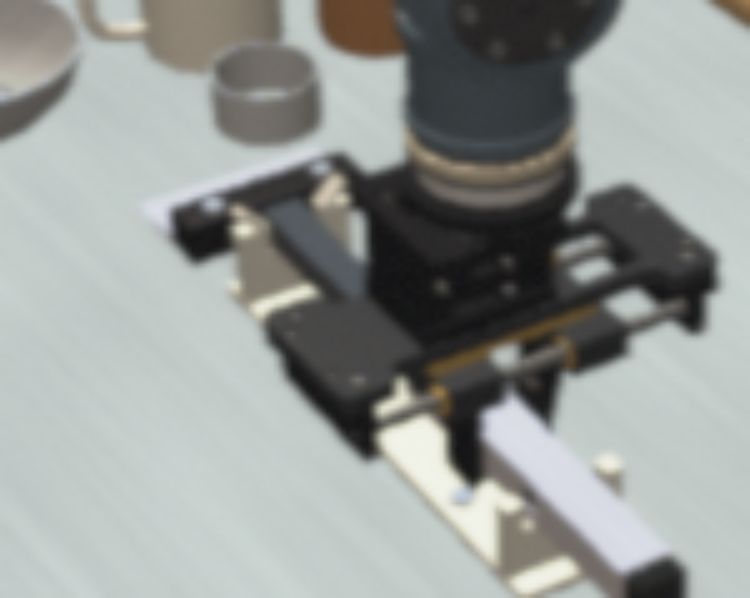

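Call:
drive_tool:
  plan:
    - [[0,-0.08,0,0,0,0],[0,-0.08,0,0,0,0],[0,0,0,0,0,0]]

```text
time: 16.3
position: [0.4632, -0.0356, 0.2138]
tool_rot: [0.722, 0.692, -0.0, 0.0]
ft_force: [-0.3, -0.2, 0.4]
grip_width: 0.0258
```

Call:
drive_tool:
  plan:
    - [[0,-0.08,0,0,0,0],[0,-0.04,0,0,0,0],[0,0,0,0,0,0]]

```text
time: 16.68
position: [0.4632, -0.0384, 0.2137]
tool_rot: [0.722, 0.692, 0.0, 0.0]
ft_force: [0.0, 0.4, -0.4]
grip_width: 0.0255
```

Call:
drive_tool:
  plan:
    - [[0,-0.08,0,0,0,0],[0,0,0,0,0,0]]

```text
time: 16.92
position: [0.463, -0.0402, 0.2138]
tool_rot: [0.722, 0.691, -0.0, -0.0]
ft_force: [-0.4, 0.5, -0.1]
grip_width: 0.0254
```

```bash
python3 - <<'E'
from h import *
b=camera("side")[:,:,::-1];cv2.imwrite("pics/s9.png",b)
cv2.imwrite("pics/d4.png",cv2.resize(b[180:310,210:360],None,fx=5,fy=4.6))
print(robot.get_obs()["ft_force"])
E
```

```text
[-0.00624965  0.11511276 -0.28926182]
```

View pics/d4.png

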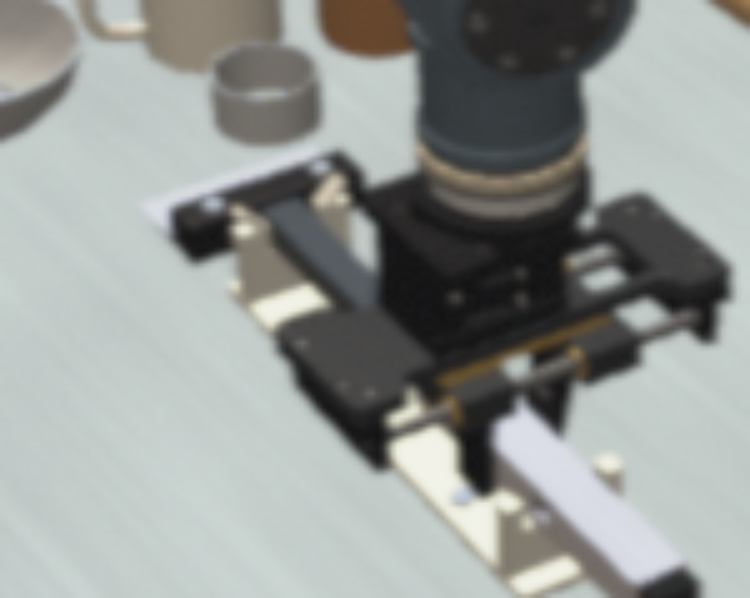

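```bash
python3 - <<'E'
from h import *
import glob
def riv(f):
    im=cv2.imread(f)[:,:,::-1].astype(int);g=im.sum(2)
    out=[]
    roi=im[205:245,235:290];gg=roi.sum(2)
    return im
for f in["s7","s8","s9"]:
    im=cv2.imread(f"pics/{f}.png")
    g=cv2.cvtColor(im,cv2.COLOR_BGR2GRAY).astype(float)
    # rivet centroid: bright in dark bar, window
    w=g[219:229,246:258];ww=np.clip(w-80,0,None);v,u=np.mgrid[219:229,246:258]
    print(f,"rivet",(ww*u).sum()/ww.sum(),(ww*v).sum()/ww.sum())
    cv2.imwrite(f"pics/e_{f}.png",cv2.resize(im[210:245,240:290],None,fx=8,fy=8,interpolation=0))
    cv2.imwrite(f"pics/f_{f}.png",cv2.resize(im[270:320,310:360],None,fx=6,fy=6,interpolation=0))
x=[cv2.imread(f"pics/e_{f}.png") for f in["s7","s9"]];y=[cv2.imread(f"pics/f_{f}.png") for f in["s7","s9"]]
A=cv2.hconcat(x);B=cv2.hconcat(y);B=cv2.copyMakeBorder(B,0,0,0,A.shape[1]-B.shape[1],0)
cv2.imwrite("pics/ef.png",cv2.vconcat([A,B]))
E
```

```text
s7 rivet 250.1157380815623 221.12894887995404
s8 rivet 250.96352453154054 221.4133886425404
s9 rivet 250.9344842850819 221.38940534159659
```

View pics/ef.png

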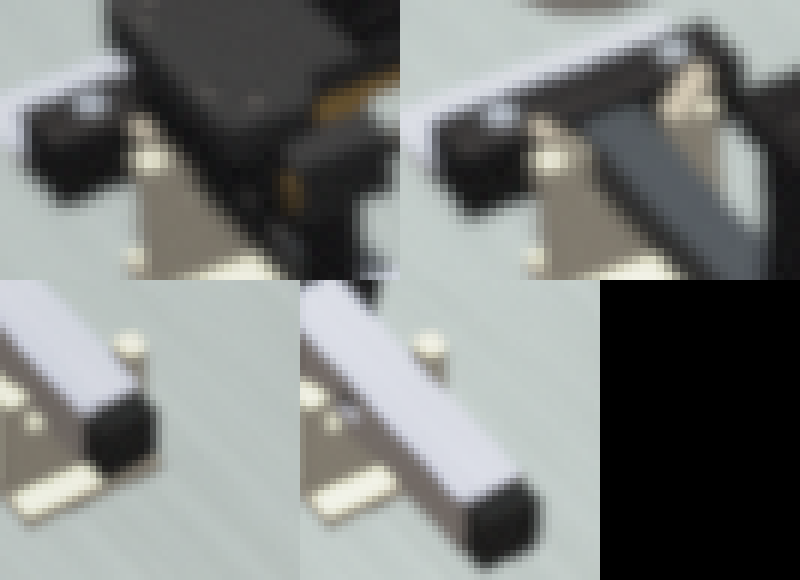

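```bash
python3 - <<'E'
from h import *
r=ray("side",[(251.25,222.9),(252.75,224.1)],.063);print(r,np.diff(r,axis=0))
r=ray("side",[(324.2,294.2),(338.3,307.5)],.063);print(r,np.diff(r,axis=0))
E
```

```text
[[0.44263427 0.19402311 0.063     ]
 [0.44321138 0.18764363 0.063     ]] [[ 5.77110838e-04 -6.37948140e-03 -2.22044605e-16]]
[[ 0.44426909 -0.11551817  0.063     ]
 [ 0.44536385 -0.16496896  0.063     ]] [[ 0.00109476 -0.04945079  0.        ]]
```

Call:
drive_tool:
  plan:
    - [[0,-0.06,0,0,0,0],[0,0,0,0,0,0]]

```text
time: 17.23
position: [0.4628, -0.0413, 0.2137]
tool_rot: [0.723, 0.691, 0.0, -0.0]
ft_force: [0.3, 4.1, 0.5]
grip_width: 0.0255
```

Call:
drive_tool:
  plan:
    - [[0,-0.06,0,0,0,0],[0,0,0,0,0,0]]

```text
time: 17.48
position: [0.4625, -0.042, 0.2137]
tool_rot: [0.723, 0.691, 0.0, -0.001]
ft_force: [1.6, 9.2, 1.2]
grip_width: 0.0256
```

Call:
drive_tool:
  plan:
    - [[0,-0.06,0,0,0,0],[0,0,0,0,0,0]]

```text
time: 17.73
position: [0.4622, -0.0426, 0.2137]
tool_rot: [0.723, 0.691, 0.001, -0.002]
ft_force: [2.4, 15.3, 2.1]
grip_width: 0.0255
```

Call:
drive_tool:
  plan:
    - [[0,0.09,0,0,0,0],[0,0.05,0,0,0,0],[0,0,0,0,0,0]]

```text
time: 18.1
position: [0.4628, -0.0411, 0.2137]
tool_rot: [0.722, 0.691, -0.0, -0.0]
ft_force: [-0.5, 4.1, 1.4]
grip_width: 0.0251
```

Call:
drive_tool:
  plan:
    - [[0,0,0,0,0,0],[0,0,0,0,0,0],[0,0,0,0,0,0],[0,0,0,0,0,0],[0,0,0,0,0,0],[0,0,0,0,0,0],[0,0,0,0,0,0]]
  grip: 0

```text
time: 18.98
position: [0.463, -0.0411, 0.2137]
tool_rot: [0.722, 0.692, -0.0, -0.0]
ft_force: [0.2, -0.2, 1.5]
grip_width: 0.0841
```

Call:
drive_tool:
  plan:
    - [[0,0,0.8,0,0,0],[0,0,1,0,0,0],[0,0,1,0,0,0],[0,0,1,0,0,0],[0,0,1,0,0,0],[0,0,1,0,0,0],[0,0,1,0,0,0],[0,0,1,0,0,0]]

```text
time: 19.98
position: [0.4627, -0.041, 0.4095]
tool_rot: [0.722, 0.692, -0.0, -0.0]
ft_force: [-0.8, 0.6, -0.2]
grip_width: 0.0869
```

Call:
drive_tool:
  plan:
    - [[0,1,0,0,0,0],[0,1,0,0,0,0],[0,1,0,0,0,0],[0,1,0,0,0,0],[0,1,0,0,0,0],[0,1,0,0,0,0],[0,1,0,0,0,0],[0,1,0,0,0,0]]

```text
time: 20.98
position: [0.4627, 0.1597, 0.4086]
tool_rot: [0.722, 0.692, -0.0, -0.0]
ft_force: [0.0, 0.1, -0.6]
grip_width: 0.0871
```

Call:
drive_tool:
  plan:
    - [[0,1,0,0,0,0],[0,1,0,0,0,0],[0,1,0,0,0,0],[0,1,0,0,0,0],[0,1,0,0,0,0],[0,1,0,0,0,0],[0,1,0,0,0,0],[0,1,0,0,0,0]]

```text
time: 21.98
position: [0.4627, 0.3596, 0.4084]
tool_rot: [0.722, 0.692, -0.0, -0.0]
ft_force: [0.0, 1.3, 0.6]
grip_width: 0.0869
```

```bash
python3 - <<'E'
from h import *
a=camera("top")[:,:,::-1];b=camera("side")[:,:,::-1];cv2.imwrite("pics/s10.png",b);cv2.imwrite("pics/t10.png",a)
cv2.imwrite("pics/g1.png",cv2.resize(a[220:330,230:430],None,fx=4,fy=4));cv2.imwrite("pics/g2.png",cv2.resize(b[200:330,230:370],None,fx=5,fy=4.6))
o=robot.get_obs();print(o["time"],o["ft_force"],o["position"])
E
```

```text
22.075 [ 0.05639736  0.02085549 -0.3909765 ] [0.46265746 0.36059966 0.40852181]
```

View pics/g1.png

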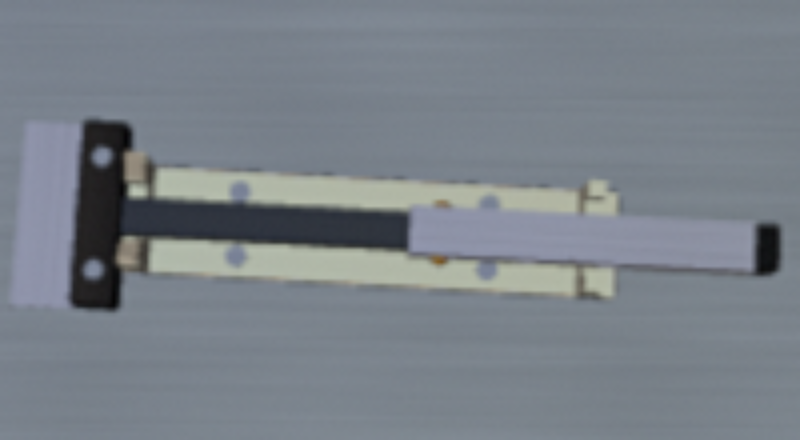

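View pics/g2.png

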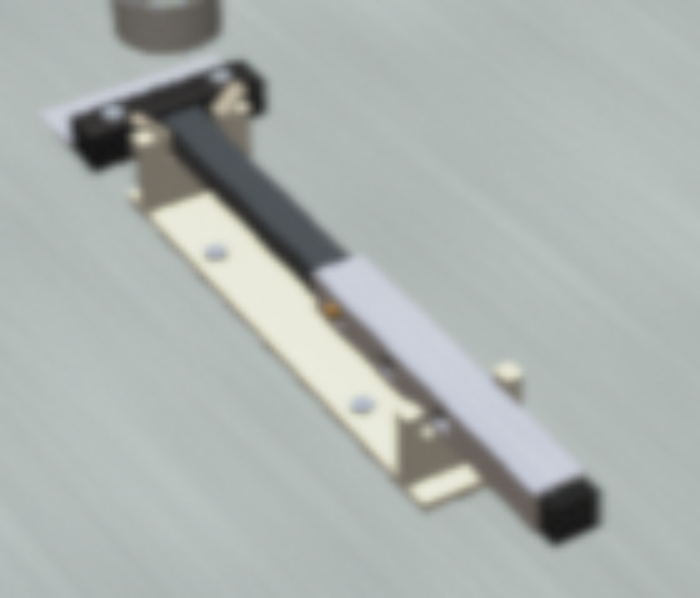

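```bash
python3 - <<'E'
from h import *
p=ray("top",[(230+442/4,220+203/4),(230+440/4,220+260/4)],.05);print("pins",p)
e=ray("top",[(230+409/4,220+230/4),(230+755/4,220+250/4)],.063);print("sleeve ends",e,"sleeve mid",e.mean(0),"behind pins",p[:,1].mean()-e[:,1].mean())
h=ray("top",[(230+129/4,220+125/4),(230+119/4,220+307/4)],.063);print("head back",h)
E
```

```text
pins [[0.47898361 0.00446619 0.05      ]
 [0.44832446 0.00548412 0.05      ]]
sleeve ends [[ 0.46305351  0.02247969  0.063     ]
 [ 0.45403745 -0.16086631  0.063     ]] sleeve mid [ 0.45854548 -0.06919331  0.063     ] behind pins 0.07416847155963126
head back [[0.51800013 0.17258516 0.063     ]
 [0.42117273 0.17487452 0.063     ]]
```

```bash
python3 -c "
from rig import robot
print(robot.hand_in())"
```

```text
the job is handed in; nothing more can be done
None
```

I laid the scraper in the rest with its head 6–7 mm beyond the slotted stop and let go of it. I then pinched both spring pins flush at 42 N and drew the sleeve away from the head. After about 53 mm of gripper travel the pull rose steadily to 15 N, which I took as the pins locking in the next hole. I eased off, opened the gripper, moved the arm clear and handed the job in at about 22 s.

**Final checks from the last pictures:**
- **Sleeve:** its middle lies 74.2 mm behind the pins, against 73.5 mm expected for one hole longer, so it is drawn out about 45 mm.
- **Pins:** both brass pins stand out, measured 31 mm apart, against 35 mm given. I put the gap down to low picture resolution; it does not prove to the millimetre that they are fully out.
- **Scraper position:** the head touches the stop, with scraper_neck about 64–65 mm behind rest_slot, inside the 35 to 70 mm allowed. The shaft is in the slot and the sleeve is in the saddle.
- **Robot:** the arm is clear, with contact force at noise level.

**Disagreements and gaps:**
- My readings of where the scraper lay along the rest differed by 2–3 mm between methods; all were inside the limits.
- I did not measure the other things on the bench again at the end, but the robot never went near enough to touch them.

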